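Turn the oil-sample bottle over in its ratchet stand and set it upright again

TASK

Turn the closed amber sample bottle fully upside down in its turning stand, which you turn by the spokes on its side, their tops going away from the robot. Then take the plain square steel bar from the tool rack, flick the ratchet catch up and over with it so that it lies thrown back (only the bar may touch the catch), and turn the bottle back until it stands fully upright. Finish with the catch still thrown back and the bar lying on the rails of the tool rack again, leave the other things where they are, and never knock or force anything.

Things in the scene. Friction and masses are not known exactly. Their poses are not given: they have to be found in the camera images.
- stand: Fixed turning stand on an aluminium base 170 x 210 mm, 12 mm thick; origin on the table below the middle of the axle. Its own y runs along the axle (spokes at +y, catch and ratchet wheel at -y), its x across, away from the robot at yaw 0, z up. Two grey uprights (60 mm wide, faces at y = +-55 to +-65 mm) reach 148 mm high and carry the axle 130 mm above the table. A grey bracket for the catch pivot (x -40 to -70 mm, y -65 to -73 mm) reaches 198 mm high.
- bottle_mid (a point): Middle of the closed amber bottle (72 mm across, 160 mm long, black cap at its +z end), clamped in the turning frame, on the axle 130 mm above the table. z points from its foot to its cap: up when upright. It sweeps a circle of about 90 mm radius round the axle between the uprights (within y = +-47 mm).
- frame (a joint): Angle of the turning frame with bottle, spokes and wheel about the axle, rad: 0 = bottle upright, 3.14 = upside down; stops a little beyond at -0.06 and 3.20. It grows as the top of the spoke star moves along +x of the stand. Rubs with about 0.13 N m, stays where left. The ratchet (a tooth each 30 degrees) stops it running back by more than about 35 degrees unless the catch is thrown back.
- spoke_hub (a point): Centre of the star of four steel spokes on the axle, 100 mm to +y of the stand's middle, 130 mm above the table; axes as the stand (fixed, does not turn). Spokes: round, 14 mm thick, ends 85 mm from the axle, hub 44 mm across, all in the plane y = 100 mm (hub y 88 to 112 mm). With the frame joint at q the spokes stand at angles q + 45, q + 135, q + 225, q + 315 degrees from straight up, counted towards +x. They can be pushed sideways with the shut fingers from above.
- catch_pivot (a point): Pivot of the ratchet catch: x -55, y -85 mm in the stand's frame, 185 mm above the table; axes as the stand. The catch is a steel arm 12 x 12 mm that points to +x of the stand, its toe ending 130 mm from the pivot; it rests on the ratchet wheel (92 mm across over its teeth, 12 mm thick, centred under the nose, 55 mm from the pivot). The last 35 mm of the arm overhang the wheel freely, so a bar can go under them along y from the stand's -y side.
- catch_toe (a point): Point in the middle of the catch arm 110 mm from its pivot, where the bar lifts best. Its x points along the arm to the toe.
- catch (a joint): Lift of the catch about its pivot, rad: about 0 = lying in the teeth (up to 0.2 on a tooth), grows as the toe rises, 1.57 = straight up, 2.4 = thrown back (stop). Swings freely: it falls in again unless swung past upright, then falls back by its own weight and stays. Weighs 90 g.
- rack: Fixed tool rack: grey plate 220 x 160 mm with two wooden rails along its x (at y = +-60 mm, each 14 mm wide), rail tops 40 mm above the table. Origin on the table under its centre. Three tools lie across the rails along its y, one at about x = -70, one at 0 and one at +70 mm, in any order.
- bar_mid (a point): Centre of the plain square steel bar, 14 x 14 x 200 mm, 0.18 to 0.35 kg, no handle or head; its y runs along its length. It starts across the rails, centre 47 mm above the table, free below between the rails.
- spanner: Bystander: flat spanner, 200 mm long, 8 mm thick, on the rack; origin at the middle of its underside.
- tkey: Bystander: T-handled key, 175 mm long along its y with a 60 mm steel cross handle at its +y end, 16 mm high, on the rack; origin at the middle of its underside.
- spare: Bystander: loose amber bottle 60 mm across and 165 mm high, standing near the catch side of the stand; origin under its foot.
- valve: Bystander: aluminium valve block 55 x 132 mm, 52 mm high, between robot and stand; origin under its centre.
- cylinder: Bystander: pneumatic cylinder lying along its y, 48 x 220 mm, 48 mm high, behind; origin under its barrel's centre.
- gauge: Bystander: pressure gauge on a block 70 x 70 mm, 127 mm high, behind; origin under its centre.
Mind the look-alikes: they are no part of the job. Of the things that look like the part that bears bar_mid, the largest one is meant.

How it is judged:
On the way, in this order (a step that is already met when the one before it is completed fails the run):
1. the bottle is fully upside down (frame joint over 3.0 rad) with the catch still in (value of joint frame above 3 rad and value of joint catch below 0.6 rad), for 0.3 s.
2. the catch has been thrown back (catch joint over 1.7 rad) while the bottle is still upside down (value of joint catch above 1.7 rad and value of joint frame above 2.8 rad), for 0.3 s.
3. the bottle is upright again (frame joint under 0.09 rad) (value of joint frame below 0.09 rad), for 0.3 s.
At the end, for the whole second after the job is handed in: The bottle stands upright (frame joint under 0.09 rad, about 5 degrees), the catch lies thrown back (catch joint over 1.7 rad), and the bar lies at rest on the rack's rails (its centre 40 to 56 mm above the table, within 115 mm along and 60 mm across the rails of the rack's centre) (value of joint frame below 0.09 rad and angle between bottle_mid's own z axis and vertical below 0.1 rad and value of joint catch above 1.7 rad and z of bar_mid in the frame of rack between 0.04 and 0.056 m and x of bar_mid in the frame of rack between -0.115 and 0.115 m and y of bar_mid in the frame of rack between -0.06 and 0.06 m and linear speed of bar below 0.02 m/s and contact force between bar and rack above 0.5 N); the robot touches nothing.
It fails at once if the gripper or the arm touches the catch (contact force between any of the fingers, the arm and catch above 0.5 N).
It fails at once if the turning frame is forced or slammed (over 100 N from the gripper, or faster than 8 rad/s) (contact force between the fingers and frame above 100 N or velocity of joint frame above 8 rad/s or velocity of joint frame below -8 rad/s).
It fails at once if the spare bottle is tipped over (angle between spare's own z axis and vertical above 0.5 rad).
It fails at once if a bystander (spanner, T-key, spare bottle, valve block, cylinder, gauge) is moved by more than 30 mm (distance of any of spanner, tkey, spare, valve, cylinder, gauge from where it was at the start of the episode above 0.03 m).
It also fails if it takes over 72 s, if anything falls off the work surface, if the arm or the gripper's body presses on something with over 40 N, if the wrist force passes 120 N, or if a joint passes its speed limit or range.

ROBOT

A 6-joint arm with a two-finger parallel gripper is mounted at the origin on the work surface. World frame = base frame: x ahead of the robot, y to its left, z up, the work surface at z = 0. Lengths are in m, angles in rad, forces in N, time in s.
With the tool pointing down it reaches from about 0.325 to 0.9 m from the base axis. Payload 6.1 kg.
Tool frame: the origin (TCP) lies midway between the tips of the shut fingers; the grasp point (between the pads) lies 19 mm behind it; y points along the fingers, x is the direction in which the jaws open and shut, and the axes are right-handed (so a half turn about y gives the same grasp; the last joint's range is limited). The gripper opens to 87 mm and grips with 3 to 60 N. Pads are 19 mm wide; open, the fingers measure 117 mm over their backs; the gripper's body (75 mm by 190 mm) begins 51 mm behind the grasp point.
Start: joints at [-1.336, 0.22, 1.526, -0, 1.395, -0.126], TCP at [0.221, -0.585, 0.223] pointing down, gripper open.
Joint ranges: [-2.98, 2.98], [-0.91, 2.08], [0.09, 2.57], [-1.24, 4.39], [0.2, 2.65], [-2.68, 2.68]. Speed limits (rad/s): [2.57, 2.57, 3.01, 3.14, 3.14, 3.14].

INTERFACE

Orientations are given as a 3x3 rotation matrix whose columns are the frame's x, y, z axes.
In Python, from plant import bot, vision gives the robot as it stands. The module is installed in compiled form; this text tells all that it offers.
- The arm moves only by the tool arm_command, never from a script. Its argument "moves" is text: rows parted by semicolons, each of 7 numbers parted by spaces: the shift along the tool's x, y, z in units of 40 mm (1.0 is 40 mm), then the turn, a rotation vector about the tool's x, y, z in units of 8 degrees (1.0 is 8 degrees), then the opening, from 0 (shut) to 1 (fully open). A call has 1 to 20 rows; each row is the pose to reach, as a shift and turn from the pose measured when the call began, along the tool's axes at that moment; what a row does not reach only later rows make up. A row lasts 1/10 s, in which the tool goes at most 50 mm and 8.59 degrees, less where a joint would pass 70% of its speed; a pose out of reach is approached as far as the arm can. A call with a gripper value outside its range is refused whole. The fingers move at their own pace and stop on an object; "squeeze" is the grip in N (left out, the last holds). Time passes only in rows, so rows that repeat a pose let the fingers close. It gives the time, the measured TCP pose, the force and the opening at its end, in the units of the state.
- bot.observe(): the state, without advancing time (a new reading comes with each control period).
- vision.camera(name): name is "scene" or "top" or "wrist"; returns a dict with "frame" (420x560x3 uint8, blue, green, red), "depth" (420x560 float32, m along the optical axis (not along the pixel's ray), 0 where there is no reading), "mtx" (3x3 intrinsics, pixels), "eye" and "rotation" of the camera in the world. Camera axes: x right, y up, looking along -z (the intrinsics and any distortion apply to the point x, -y, -z); pixel columns grow to the right and rows downward; lengths in m; the calibration is good to about 2 mm. A picture is of the moment at which its call begins.
- bot.close_job(): hands the job in, once; it reports no verdict.
The state is a dict: "time": time; "joint_pos": joint angles; "joint_vel": joint speeds; "joint_torque": joint torques, N m; "ee_pos": TCP position; "orientation": TCP orientation; "wrist_force": force on the tool from outside, world axes, zero at the start; "torque": the same for the moment, N m; "opening": opening from 0.0 (shut) to 1.0 (fully open).
Only numpy, scipy, OpenCV 4.12 (cv2) and the standard library are available. Lean on these libraries where they do the work, as an engineer would, in place of code of your own. Each camera call takes 0.05 s, during which the arm holds its last target.

## Working session

There is one attempt and no reset: what is moved stays moved. The work goes in short steps, Python scripts to look and compute and a tool call to move; the robot and the scene stay as the last step left them, time stands still between calls to the robot, and variables do not carry over. Pictures are saved under pics/ and viewed, and the job is handed in when it is done.

Besides the shell and the picture viewer there is one more tool, called as a command line: name --argument value ..., lists and objects as JSON in quotes. arm_command: Moves the arm, as the interface text tells. Its arguments: {"type":"object","properties":{"moves":{"type":"string"},"squeeze":{"type":"number"}},"required":["moves"]}

```bash
ls; mkdir -p pics; python3 - <<'E'
from plant import bot, vision
import cv2, numpy as np
print(bot.observe())
for n in ["scene","top","wrist"]:
    c=vision.camera(n); cv2.imwrite(f"pics/{n}0.png",c["frame"]); np.savez(f"{n}0.npz",**{k:np.array(v) for k,v in c.items()})
    print(n,c["eye"],c["rotation"],c["mtx"],c.keys())
E
```

```text
pics
{'time': 0.0, 'joint_pos': array([-1.33608690e+00,  2.21251990e-01,  1.52763861e+00,  3.32171495e-05,
        1.39466266e+00, -1.26100007e-01]), 'joint_vel': array([-5.44823892e-04, -1.14681737e-03,  4.85589957e-04,  1.81099424e-04,
        1.60624846e-05, -2.67216366e-04]), 'joint_torque': array([-6.72659953e-04, -4.94621694e+01, -3.87373424e+01,  6.96887844e-02,
        5.73360035e-02, -1.59289284e-04]), 'ee_pos': array([ 0.22050572, -0.58414368,  0.22140666]), 'orientation': array([[ 3.53025778e-01, -4.24154492e-04,  9.35613499e-01],
       [-9.35611582e-01,  1.91446289e-03,  3.53025923e-01],
       [-1.94093485e-03, -9.99998077e-01,  2.79010896e-04]]), 'wrist_force': array([-0.24556522, -0.11812642,  0.06637342]), 'torque': array([-0.00735529, -0.01529408,  0.00688752]), 'opening': 1.0012523615814424}
scene [ 1.25962555 -0.18332131  1.11044693] [[ 0.32620542 -0.75188308  0.57294142]
 [ 0.94527917  0.25553888 -0.20284766]
 [ 0.00610892  0.60775959  0.79409758]] [[511.57539981   0.         286.6599058 ]
 [  0.         511.57539981 212.30624134]
 [  0.           0.           1.        ]] dict_keys(['frame', 'depth', 'mtx', 'eye', 'rotation'])
top [0.49402276 0.04712923 1.08084185] [[ 0.02086277  0.99833464 -0.05378374]
 [-0.9996283   0.01988504 -0.01865055]
 [-0.01755     0.05415285  0.99837842]] [[454.29230667   0.         274.49842544]
 [  0.         454.29230667 207.08147637]
 [  0.           0.           1.        ]] dict_keys(['frame', 'depth', 'mtx', 'eye', 'rotation'])
wrist [ 0.28755143 -0.55862667  0.38387729] [[ 0.35274449  0.90347012  0.24354273]
 [-0.93571908  0.3408826   0.09071304]
 [-0.00106296 -0.25988611  0.96563869]] [[324.84036958   0.         280.72737876]
 [  0.         324.84036958 212.07254372]
 [  0.           0.           1.        ]] dict_keys(['frame', 'depth', 'mtx', 'eye', 'rotation'])
```

View pics/scene0.png

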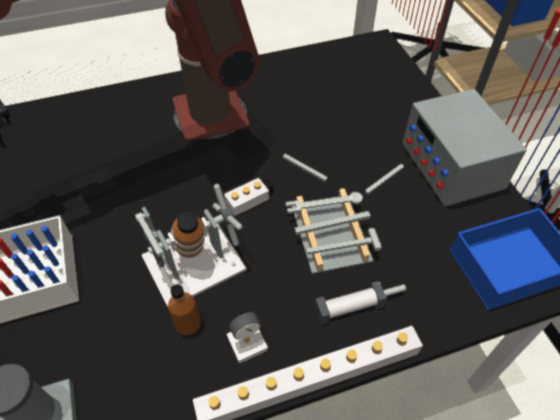

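View pics/top0.png

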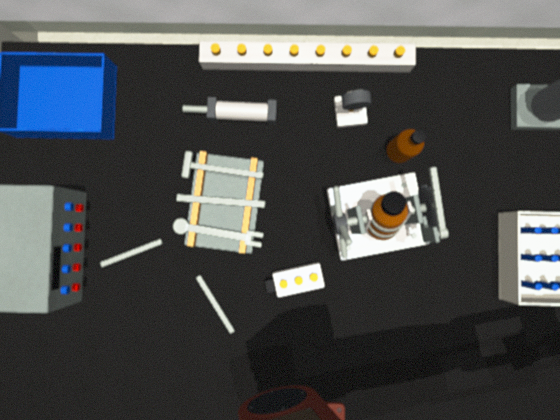

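View pics/wrist0.png

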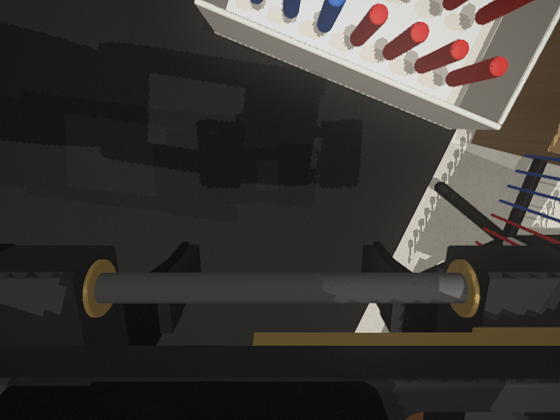

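The overview shows the stand around top pixel (385,215), the rack around (225,200) with three tools (the middle one is the plain bar), and two loose decoy bars at (130,253) and (215,303).

```bash
cat > h.py <<'E'
import numpy as np, cv2
def load(n): 
    d=np.load(n); return {k:d[k] for k in d.files}
def cloud(c):
    K=c["mtx"]; d=c["depth"]; h,w=d.shape
    u,v=np.meshgrid(np.arange(w),np.arange(h))
    x=(u-K[0,2])/K[0,0]*d; y=(v-K[1,2])/K[1,1]*d
    p=np.stack([x,-y,-d],-1)
    P=p@c["rotation"].T+c["eye"]; P[d<=0]=np.nan
    return P
def proj(c,X):
    q=(np.asarray(X)-c["eye"])@c["rotation"]
    K=c["mtx"]; return np.stack([K[0,0]*q[...,0]/-q[...,2]+K[0,2],K[1,1]*-q[...,1]/-q[...,2]+K[1,2]],-1)
E
python3 - <<'E'
from h import *
t=load("top0.npz"); s=load("scene0.npz")
a=t["frame"][130:280,160:460]; a=cv2.resize(a,None,fx=2.6,fy=2.6,interpolation=cv2.INTER_CUBIC); cv2.imwrite("pics/topz.png",a)
a=s["frame"][150:360,110:390]; a=cv2.resize(a,None,fx=2.8,fy=2.8,interpolation=cv2.INTER_CUBIC); cv2.imwrite("pics/scz.png",a)
P=cloud(t)
np.set_printoptions(precision=3,suppress=True)
for (u,v) in [(180,198),(220,201),(262,204),(222,170),(222,235),(200,160),(189,240),(258,160),(248,245),(340,210),(440,205),(437,175),(444,233),(345,250),(430,240),(388,203),(300,280),(405,145),(333,190),(415,176)]:
    print(u,v,P[v,u])
E
```

```text
180 198 [0.566 0.282 0.054]
220 201 [0.561 0.19  0.056]
262 204 [0.556 0.095 0.053]
222 170 [0.632 0.188 0.051]
222 235 [0.484 0.185 0.044]
200 160 [0.656 0.242 0.039]
189 240 [0.471 0.261 0.04 ]
258 160 [0.664 0.109 0.002]
248 245 [0.461 0.128 0.009]
340 210 [ 0.541 -0.07   0.15 ]
440 205 [ 0.552 -0.256  0.198]
437 175 [ 0.636 -0.317  0.001]
444 233 [ 0.498 -0.265  0.197]
345 250 [ 0.458 -0.087  0.108]
430 240 [ 0.484 -0.247  0.17 ]
388 203 [ 0.553 -0.154  0.209]
300 280 [0.386 0.006 0.05 ]
405 145 [ 0.683 -0.209  0.12 ]
333 190 [ 0.58  -0.053  0.169]
415 176 [ 0.633 -0.265  0.001]
```

View pics/topz.png

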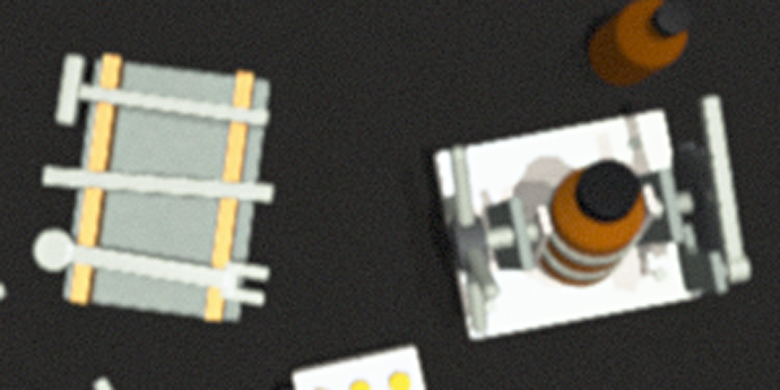

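View pics/scz.png

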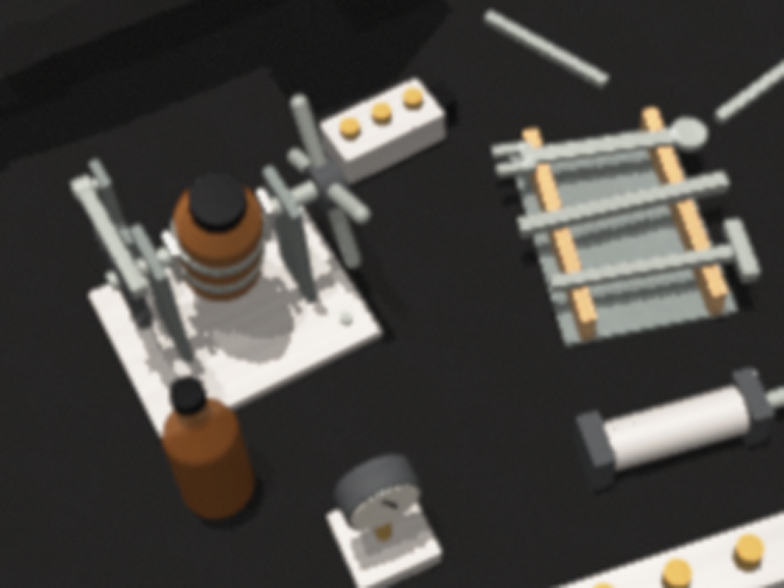

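```bash
cat >> h.py <<'E'
from scipy.optimize import least_squares
def box(p,c,h):
    q=np.abs(p-c)-h
    return np.linalg.norm(np.maximum(q,0),axis=-1)+np.minimum(q.max(-1),0)
def cap(p,a,b,r):
    a=np.array(a);b=np.array(b);ab=b-a
    t=np.clip(((p-a)@ab)/(ab@ab),0,1); return np.linalg.norm(p-a-t[:,None]*ab,axis=-1)-r
def local(P,x,y,yaw):
    c,s=np.cos(yaw),np.sin(yaw); d=P-np.array([x,y,0]); return np.stack([c*d[:,0]+s*d[:,1],-s*d[:,0]+c*d[:,1],d[:,2]],-1)
def towrld(L,x,y,yaw):
    c,s=np.cos(yaw),np.sin(yaw); L=np.atleast_2d(L); return np.stack([x+c*L[:,0]-s*L[:,1],y+s*L[:,0]+c*L[:,1],L[:,2]],-1)
def stand_sdf(L,q,cat):
    S=[box(L,[0,0,.006],[.085,.105,.006])]
    for sg in(1,-1): S.append(box(L,[0,sg*.06,.074],[.03,.005,.074]))
    S.append(box(L,[-.055,-.069,.105],[.015,.004,.093]))
    a=np.array([-.055,-.085,.185]); dr=np.array([np.cos(cat),0,np.sin(cat)])
    S.append(cap(L,a,a+.125*dr,.006))
    for k in range(4):
        t=q+np.pi/4+k*np.pi/2
        S.append(cap(L,[0,.1,.13],[.078*np.sin(t),.1,.13+.078*np.cos(t)],.007))
    ax=np.array([np.sin(q),0,np.cos(q)])
    return np.min(S,0)
E
python3 - <<'E'
from h import *
np.set_printoptions(precision=4,suppress=True)
Pa=[]
for n in["top0.npz","scene0.npz"]:
    P=cloud(load(n)).reshape(-1,3); P=P[~np.isnan(P[:,0])]
    m=(np.hypot(P[:,0]-.54,P[:,1]+.16)<.16)&(P[:,2]>.007)&(P[:,2]<.25); Pa.append(P[m]); print(n,m.sum())
for P in [Pa[0],Pa[1],np.vstack(Pa)]:
    f=lambda v: np.clip(stand_sdf(local(P,v[0],v[1],v[2]),v[3],v[4])/.004,-4,4)
    b=None
    for x0 in(.53,.55,.57):
      for y0 in (-.15,-.17):
        r=least_squares(f,[x0,y0,.17,0,.05],loss="soft_l1")
        if b is None or r.cost<b.cost:b=r
    print(b.x,b.cost/len(P),np.mean(abs(b.fun)<1))
v=b.x
print("hub",towrld([0,.1,.13],*v[:3]),"toe",towrld([.055,-.085,.185],*v[:3]))
E
```

```text
top0.npz 8317
scene0.npz 6530
[ 0.5358 -0.1714  0.2126  0.2887  0.1639] 1.087376850387743 0.6136828183239149
[ 0.5363 -0.1724  0.2076  0.2932  0.17  ] 0.8644257371485257 0.6823889739663094
[ 0.5361 -0.1718  0.2103  0.2899  0.1667] 0.990180069806841 0.6426887586717855
hub [[ 0.5152 -0.074   0.13  ]] toe [[ 0.6077 -0.2435  0.185 ]]
```

```bash
python3 - <<'E'
from h import *
np.set_printoptions(precision=4,suppress=True)
A=[]
for n in["top0.npz","scene0.npz"]:
    P=cloud(load(n)).reshape(-1,3); A.append(P[~np.isnan(P[:,0])])
# bar
def bf(P,v): return box(local(P,*v[:3]),[0,0,.047],[.007,.1,.007])
for P in A+[np.vstack(A)]:
    m=(abs(P[:,0]-.561)<.02)&(abs(P[:,1]-.19)<.13)&(P[:,2]>.043)&(P[:,2]<.075); Q=P[m]
    r=least_squares(lambda v:np.clip(bf(Q,v)/.004,-4,4),[.561,.19,-.05],loss="soft_l1"); print("bar",r.x,m.sum(),np.mean(abs(r.fun)<1),np.median(Q[:,2]))
def rf(P,v):
    L=local(P,*v[:3]); return np.min([box(L,[0,s*.06,.02],[.11,.007,.02]) for s in(1,-1)],0)
for P in A+[np.vstack(A)]:
    m=(abs(P[:,0]-.561)<.14)&(abs(P[:,1]-.19)<.12)&(P[:,2]>.02)&(P[:,2]<.043); Q=P[m]
    r=least_squares(lambda v:np.clip(rf(Q,v)/.004,-4,4),[.561,.19,-.15],loss="soft_l1"); print("rack",r.x,m.sum(),np.mean(abs(r.fun)<1))
P=np.vstack(A)
m=(np.hypot(P[:,0]-.67,P[:,1]+.22)<.09)&(P[:,2]>.03)&(P[:,2]<.11);Q=P[m]
v0=np.array([.5361,-.1718,.2103]); L=local(Q,*v0); k=(L[:,0]>.09); Q=Q[k]
r=least_squares(lambda v:np.clip((np.hypot(Q[:,0]-v[0],Q[:,1]-v[1])-.03)/.004,-4,4),[.67,-.21],loss="soft_l1");print("spare",r.x,k.sum(),np.mean(abs(r.fun)<1),local(np.array([[*r.x,0]]),*v0))
m=(abs(P[:,0]-.386)<.05)&(abs(P[:,1]-.01)<.1)&(P[:,2]>.03);Q=P[m]
r=least_squares(lambda v:np.clip(box(local(Q,*v),[0,0,.026],[.0275,.066,.026])/.004,-4,4),[.386,.0,.1],loss="soft_l1");print("valve",r.x,np.mean(abs(r.fun)<1),local(np.array([[r.x[0],r.x[1],0]]),*v0))
E
```

```text
bar [ 0.5612  0.1905 -0.0522] 573 0.9720767888307156 0.053734324626451446
bar [ 0.5627  0.1882 -0.0595] 520 0.9615384615384616 0.05311632737803862
bar [ 0.5625  0.189  -0.0578] 1093 0.9661482159194876 0.053504965254761894
rack [ 0.5605  0.1881 -0.1084] 1031 0.973811833171678
rack [ 0.5615  0.1864 -0.1027] 812 0.8903940886699507
rack [ 0.5614  0.1872 -0.1069] 1843 0.9365165491047206
spare [ 0.6933 -0.2261] 945 0.9291005291005291 [[ 0.1425 -0.0859  0.    ]]
valve [0.3848 0.0109 0.225 ] 0.3355834136933462 [[-0.1098  0.2103  0.    ]]
```

```bash
cat >> h.py <<'E'
from scipy.spatial.transform import Rotation as R
ST=(.5361,-.1718,.2103)
def go(x,y,z,yaw,frame=ST,obs=None):
    """target TCP in stand frame (or frame=None world), tool x at yaw(world rad)."""
    from plant import bot
    o=bot.observe(); T=np.array(o["orientation"]); p=np.array(o["ee_pos"])
    X=towrld([x,y,z],*frame)[0] if frame is not None else np.array([x,y,z])
    c,s=np.cos(yaw),np.sin(yaw); G=np.array([[c,0,-s*-1],[s,0,-c],[0,-1,0]],float)
    G[:,2]=np.cross(G[:,0],G[:,1])
    rv=R.from_matrix(T.T@G).as_rotvec()
    print("world",X,"shift",np.round(T.T@(X-p)/.04,3),"turn",np.round(np.degrees(rv)/8,3))
def st():
    from plant import bot
    o=bot.observe(); np.set_printoptions(precision=4,suppress=True)
    print("t",o["time"],"stand",local(np.array([o["ee_pos"]]),*ST)[0],"world",o["ee_pos"],"F",o["wrist_force"],"op",o["opening"],"q",o["joint_pos"])
E
python3 - <<'E'
from h import *
go(-.075,.1,.26,ST[2])
go(-.075,.1,.16,ST[2])
E
```

```text
world [ 0.44187705 -0.08965966  0.26      ] shift [-9.618 -0.942  9.543] turn [-9.0000e-03 -1.0172e+01 -8.0000e-03]
world [ 0.44187705 -0.08965966  0.16      ] shift [-9.614  1.558  9.543] turn [-9.0000e-03 -1.0172e+01 -8.0000e-03]
```

arm_command --moves "-0.7 -0.3 0.7 0 -0.73 0 0; -1.4 -0.6 1.4 0 -1.46 0 0; -2.1 -0.9 2.1 0 -2.2 0 0; -2.8 -0.94 2.8 0 -2.9 0 0; -3.5 -0.94 3.5 0 -3.65 0 0; -4.2 -0.94 4.2 0 -4.4 0 0; -4.9 -0.94 4.9 0 -5.1 0 0; -5.6 -0.94 5.6 0 -5.85 0 0; -6.3 -0.94 6.3 0 -6.6 0 0; -7 -0.94 6.95 0 -7.3 0 0; -7.7 -0.94 7.65 0 -8.05 0 0; -8.4 -0.94 8.35 0 -8.8 0 0; -9.1 -0.94 9.05 0 -9.5 0 0; -9.62 -0.94 9.54 0 -10.17 0 0; -9.62 -0.94 9.54 0 -10.17 0 0; -9.62 -0.94 9.54 0 -10.17 0 0; -9.62 -0.94 9.54 0 -10.17 0 0"

```text
time: 1.85
ee_pos: [0.4414, -0.0903, 0.2598]
orientation: [[0.978, -0.001, -0.207], [0.207, 0.001, 0.978], [-0.001, -1.0, 0.001]]
wrist_force: [0.4, -0.1, -0.1]
opening: 0.009
```

```bash
python3 - <<'E'
from h import *
from plant import vision
st(); go(-.075,.1,.16,ST[2])
c=vision.camera("scene"); cv2.imwrite("pics/s1.png",cv2.resize(c["frame"][130:320,90:330],None,fx=3,fy=3))
E
```

```text
t 1.85 stand [-0.0756  0.0995  0.2598] world [ 0.4414 -0.0903  0.2598] F [ 0.3796 -0.1378 -0.1063] op 0.008874522966562702 q [-0.3777 -0.2336  1.9087  0.0008  1.4677 -0.5862]
world [ 0.4419 -0.0897  0.16  ] shift [0.016 2.494 0.009] turn [-0.009 -0.013 -0.004]
```

View pics/s1.png

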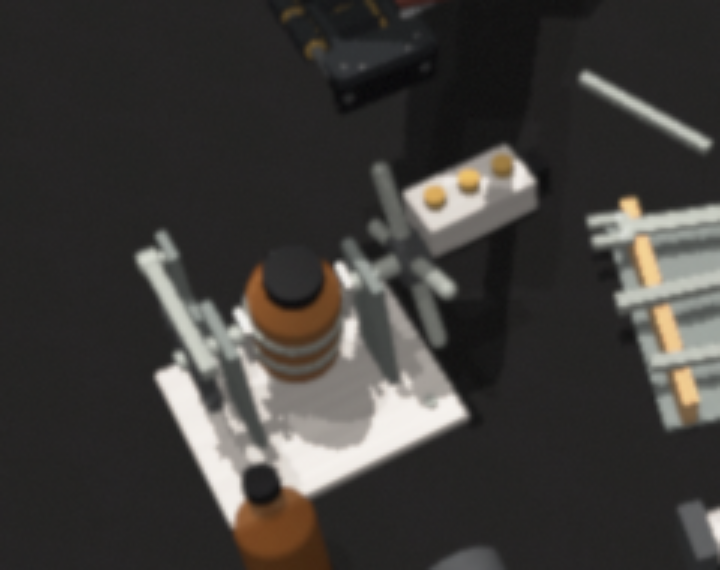

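```bash
python3 - <<'E'
from h import *
from plant import bot
c=load("scene0.npz"); o=bot.observe(); p=o["ee_pos"]
for dz in (0,.07,.15): print((proj(c,p+[0,0,dz])-[90,130])*3)
print((proj(c,towrld([0,.1,.13],*ST))-[90,130])*3)
E
```

```text
[346.7532222   85.98464846]
[335.13852866  18.95594086]
[320.3501489 -66.388195 ]
[[408.04896008 257.22143482]]
```

arm_command --moves "0 0.7 0 0 0 0 0; 0 1.4 0 0 0 0 0; 0 2.1 0 0 0 0 0; 0 2.5 0 0 0 0 0; 0.2 2.5 0 0 0 0 0; 0.4 2.5 0 0 0 0 0; 0.6 2.5 0 0 0 0 0; 0.8 2.5 0 0 0 0 0; 1 2.5 0 0 0 0 0; 1.2 2.5 0 0 0 0 0; 1.4 2.5 0 0 0 0 0; 1.4 2.5 0 0 0 0 0"

```text
time: 3.1
ee_pos: [0.4982, -0.0791, 0.1613]
orientation: [[0.978, 0.002, -0.207], [0.207, 0.0, 0.978], [0.002, -1.0, -0.0]]
wrist_force: [-0.6, 0.1, -0.3]
opening: 0.004
```

```bash
cat >> h.py <<'E'
def frame_q(name,q0,cat0=None,img=None):
    from plant import vision
    P=[]
    for n in ("top","scene"):
        c=vision.camera(n)
        if img: cv2.imwrite(f"pics/{img}_{n}.png",cv2.resize(c["frame"][130:320,90:330] if n=="scene" else c["frame"][130:280,280:470],None,fx=3,fy=3))
        A=cloud(c).reshape(-1,3); P.append(A[~np.isnan(A[:,0])])
    P=np.vstack(P); L=local(P,*ST)
    m=(abs(L[:,1]-.1)<.012)&(np.hypot(L[:,0],L[:,2]-.13)<.095)&(np.hypot(L[:,0],L[:,2]-.13)>.03); S=L[m]
    def f(v):
        r=np.min([cap(S,[0,.1,.13],[.078*np.sin(v[0]+np.pi/4+k*np.pi/2),.1,.13+.078*np.cos(v[0]+np.pi/4+k*np.pi/2)],.007) for k in range(4)],0)
        return np.clip(r/.004,-4,4)
    best=min((least_squares(f,[q0+d],loss="soft_l1") for d in(-.4,-.2,0,.2,.4)),key=lambda r:r.cost)
    print("q",best.x,"n",len(S),"in",np.mean(abs(best.fun)<1))
    m=(abs(L[:,1]+.085)<.012)&(L[:,2]>.15); C=L[m]
    h=np.hypot(C[:,0]+.055,C[:,2]-.185); C=C[(h>.065)&(h<.135)]
    if len(C):
        a=np.array([-.055,-.085,.185])
        g=lambda v:np.clip(cap(C,a,a+.125*np.array([np.cos(v[0]),0,np.sin(v[0])]),.006)/.004,-4,4)
        b=min((least_squares(g,[d],loss="soft_l1") for d in np.arange(0,2.6,.2)),key=lambda r:r.cost)
        print("catch",b.x,len(C),np.mean(abs(b.fun)<1))
E
python3 - <<'E'
from h import *
st(); frame_q("",.6,img="p1"); st()
E
```

```text
t 3.1 stand [-0.0177  0.0986  0.1613] world [ 0.4982 -0.0791  0.1613] F [-0.5986  0.1459 -0.3048] op 0.003786361813246789 q [-0.3147 -0.018   1.9021  0.0012  1.2553 -0.5231]
q [0.8397] n 195 in 0.9641025641025641
catch [0.1772] 547 0.7312614259597806
t 3.2 stand [-0.019   0.0992  0.1602] world [ 0.4968 -0.0788  0.1602] F [ 0.1833 -0.5673 -0.1165] op 0.00038698485642293706 q [-0.315  -0.0186  1.9049  0.0012  1.2553 -0.5236]
```

View pics/p1_scene.png

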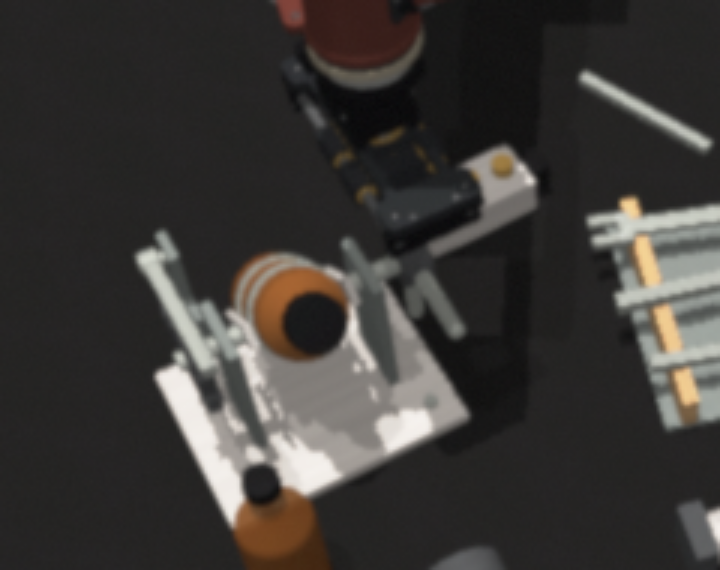

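The picture shows the bottle tilting toward the camera, the gripper behind the spokes at (430,230), and the frame at about 0.84 rad. I'll go on pushing.

arm_command --moves "0.2 0 0 0 0 0 0; 0.4 0 0 0 0 0 0; 0.6 0 0 0 0 0 0; 0.8 0 0 0 0 0 0; 1 0 0 0 0 0 0; 1.1 0 0 0 0 0 0; 1.2 0 0 0 0 0 0; 1.2 0 0 0 0 0 0; 1.1 -0.9 0 0 0 0 0; 1.1 -1.9 0 0 0 0 0; 0.2 -2 0 0 0 0 0; -0.7 -2 0 0 0 0 0; -1.4 -2 0 0 0 0 0; -1.4 -2 0 0 0 0 0"

```text
time: 4.6
ee_pos: [0.4404, -0.0908, 0.2403]
orientation: [[0.979, 0.001, -0.205], [0.205, 0.001, 0.979], [0.001, -1.0, 0.0]]
wrist_force: [0.3, -0.9, -0.4]
opening: 0.005
```

```bash
python3 - <<'E'
from h import *
st(); frame_q("",1.8,img="p2"); go(-.075,.1,.16,ST[2])
E
```

```text
t 4.6 stand [-0.0767  0.0992  0.2403] world [ 0.4404 -0.0908  0.2403] F [ 0.3453 -0.901  -0.3935] op 0.005252668523049739 q [-0.3798 -0.2267  1.9391  0.0011  1.4283 -0.5868]
q [1.8109] n 612 in 0.9836601307189542
catch [0.1517] 535 0.7439252336448599
world [ 0.4419 -0.0897  0.16  ] shift [-0.019  2.018  0.027] turn [-0.001 -0.022  0.021]
```

arm_command --moves "-0.1 0.7 0 0 0 0 0; -0.1 1.4 0 0 0 0 0; -0.1 2 0 0 0 0 0; 0.1 2 0 0 0 0 0; 0.3 2 0 0 0 0 0; 0.5 2 0 0 0 0 0; 0.7 2 0 0 0 0 0; 0.9 2 0 0 0 0 0; 1.1 2 0 0 0 0 0; 1.3 2 0 0 0 0 0; 1.5 2 0 0 0 0 0; 1.7 2 0 0 0 0 0; 1.85 2 0 0 0 0 0; 2 2 0 0 0 0 0; 2 2 0 0 0 0 0"

```text
time: 6.2
ee_pos: [0.5214, -0.0742, 0.1607]
orientation: [[0.979, 0.001, -0.206], [0.206, 0.0, 0.979], [0.001, -1.0, 0.0]]
wrist_force: [-3.6, -2.6, -0.1]
opening: 0.006
```

```bash
python3 - <<'E'
from h import *
st(); frame_q("",2.9,img="p3")
E
```

```text
t 6.2 stand [0.006  0.0986 0.1607] world [ 0.5214 -0.0742  0.1607] F [-3.5587 -2.5709 -0.1123] op 0.006412482006603119 q [-0.2916  0.038   1.847   0.0008  1.2555 -0.4994]
q [2.9786] n 132 in 0.9545454545454546
catch [0.1724] 406 0.874384236453202
```

arm_command --moves "0.07 0 0 0 0 0 0; 0.14 0 0 0 0 0 0; 0.14 0 0 0 0 0 0; 0.14 0 0 0 0 0 0; 0.14 0 0 0 0 0 0"

```text
time: 6.8
ee_pos: [0.5269, -0.0728, 0.1609]
orientation: [[0.979, 0.003, -0.206], [0.206, 0.001, 0.979], [0.003, -1.0, 0.0]]
wrist_force: [-3.1, -1.0, 0.5]
opening: 0.007
```

```bash
python3 - <<'E'
from h import *
st(); frame_q("",3.0,img="p4")
E
```

```text
t 6.8 stand [0.0117 0.0988 0.1609] world [ 0.5269 -0.0728  0.1609] F [-3.0873 -1.0024  0.5215] op 0.007069423911872494 q [-0.2866  0.0493  1.8347  0.0018  1.2552 -0.4947]
q [3.1023] n 137 in 0.9854014598540146
catch [0.0965] 347 0.9135446685878963
```

View pics/p4_scene.png

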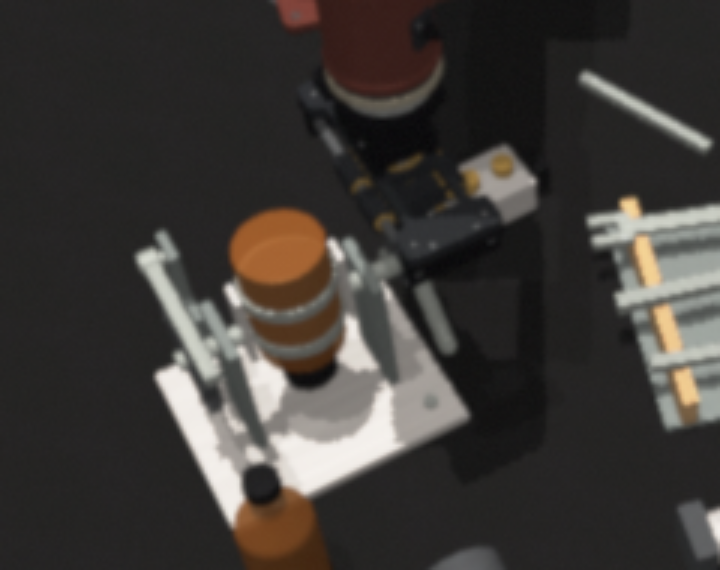

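arm_command --moves "0.04 0 0 0 0 0 0; 0.04 0 0 0 0 0 0; -0.03 0 0 0 0 0 0; -0.1 -0.7 0 0 0 0 0; -0.1 -1.7 0 0 0 0 0; -0.1 -2.6 0 0 0 0 0; -0.1 -3 0 0 0 0 0; -0.1 -3 0 0 0 0 0.5"

```text
time: 7.7
ee_pos: [0.5247, -0.0742, 0.2843]
orientation: [[0.978, 0.01, -0.206], [0.206, -0.001, 0.979], [0.01, -1.0, -0.003]]
wrist_force: [-0.6, 0.6, -0.3]
opening: 0.043
```

```bash
python3 - <<'E'
from h import *
st(); frame_q("",3.0,img="p5"); go(.5625,.189,.12,-.058,None)
E
```

```text
t 7.7 stand [0.0093 0.0978 0.2843] world [ 0.5247 -0.0742  0.2843] F [-0.6426  0.5688 -0.2512] op 0.04326789609418238 q [-0.2906 -0.0517  1.7011  0.0021  1.4824 -0.4983]
q [3.1324] n 388 in 0.9561855670103093
catch [0.099] 196 0.8877551020408163
world [0.5625 0.189  0.12  ] shift [2.318 4.006 6.216] turn [-0.007  1.901  0.019]
```

arm_command --moves "0.3 0 0.8 0 0.3 0 0.5; 0.6 0.3 1.7 0 0.6 0 0.5; 0.9 0.9 2.6 0 0.9 0 0.5; 1.2 1.6 3.5 0 1.2 0 0.5; 1.6 2.4 4.4 0 1.5 0 0.5; 2 3.1 5.3 0 1.8 0 0.5; 2.32 3.8 6.1 0 1.9 0 0.5; 2.32 4 6.22 0 1.9 0 0.5; 2.32 4 6.22 0 1.9 0 0.5; 2.32 4 6.22 0 1.9 0 0.5"

```text
time: 8.8
ee_pos: [0.562, 0.1883, 0.1195]
orientation: [[0.998, 0.001, 0.058], [-0.058, 0.0, 0.998], [0.001, -1.0, 0.001]]
wrist_force: [0.0, 0.5, 1.3]
opening: 0.503
```

```bash
python3 - <<'E'
from h import *
from plant import vision
st(); go(.5625,.189,.032,-.058,None)
c=vision.camera("wrist"); cv2.imwrite("pics/w1.png",c["frame"])
P=cloud(c)
Q=P.reshape(-1,3); m=(abs(Q[:,0]-.5625)<.03)&(abs(Q[:,1]-.189)<.13)&(Q[:,2]>.044)&(Q[:,2]<.075);Q=Q[m]; print(m.sum())
r=least_squares(lambda v:np.clip(box(local(Q,*v[:3]),[0,0,.047],[.007,.1,.007])/.004,-4,4),[.562,.189,-.05],loss="soft_l1"); print("bar",r.x,np.mean(abs(r.fun)<1))
E
```

```text
t 8.8 stand [0.1005 0.3468 0.1195] world [0.562  0.1883 0.1195] F [0.0351 0.5374 1.2527] op 0.5029174356778284 q [0.1902 0.2365 1.7086 0.0003 1.1953 0.2478]
world [0.5625 0.189  0.032 ] shift [0.009 2.189 0.017] turn [-0.004  0.002  0.008]
4359
bar [ 0.5627  0.1899 -0.0575] 1.0
```

View pics/w1.png

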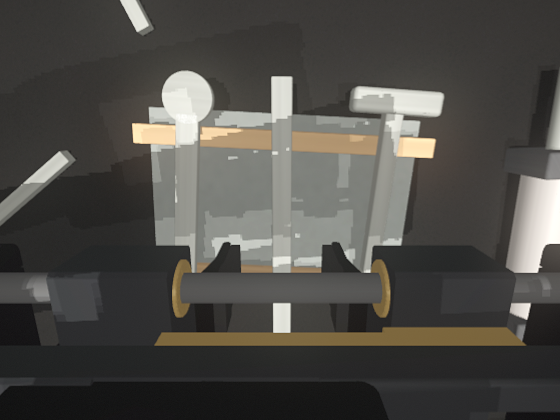

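The wrist view shows the plain bar (column 282) centred between the fingers (at columns 225 and 340), with the spanner to the left and the T-key to the right, both clear of the fingers.

arm_command --moves "0.02 0.6 0.03 0 0 0 0.5; 0.02 1.2 0.03 0 0 0 0.5; 0.02 1.8 0.03 0 0 0 0.5; 0.02 2.18 0.03 0 0 0 0.5; 0.02 2.18 0.03 0 0 0 0.5; 0.02 2.18 0.03 0 0 0 0.1; 0.02 2.18 0.03 0 0 0 0.1; 0.02 2.18 0.03 0 0 0 0; 0.02 2.18 0.03 0 0 0 0; 0.02 2.18 0.03 0 0 0 0; 0.02 2.18 0.03 0 0 0 0; 0.02 1.9 0.03 0 0 0 0; 0.02 1.2 0.03 0 0 0 0; 0.02 0.5 0.03 0 0 0 0; 0.02 0.5 0.03 0 0 0 0" --squeeze 40

```text
time: 10.35
ee_pos: [0.5671, 0.1899, 0.1055]
orientation: [[0.998, 0.011, 0.058], [-0.058, 0.003, 0.998], [0.011, -1.0, 0.003]]
wrist_force: [0.2, 0.1, -1.6]
opening: 0.157
```

```bash
python3 - <<'E'
from h import *
from plant import vision,bot
st(); 
c=vision.camera("wrist"); cv2.imwrite("pics/w2.png",c["frame"])
P=cloud(c)
p=bot.observe()["ee_pos"]
Q=P.reshape(-1,3); m=(abs(Q[:,0]-p[0])<.03)&(abs(Q[:,1]-.189)<.13)&(Q[:,2]>p[2]-.0)&(Q[:,2]<p[2]+.04);Q=Q[m]; print(m.sum())
r=least_squares(lambda v:np.clip(box(local(Q,*v[:3]),[0,0,v[3]],[.007,.1,.007])/.004,-4,4),[.562,.189,-.05,p[2]+.015],loss="soft_l1"); print("bar",r.x,np.mean(abs(r.fun)<1), Q.min(0),Q.max(0))
for x in (.14,.1): go(x,-.172,.33,ST[2])
E
```

```text
t 10.35 stand [0.1058 0.3473 0.1055] world [0.5671 0.1899 0.1055] F [ 0.2381  0.0779 -1.5515] op 0.15690701222618356 q [0.1912 0.2568 1.7129 0.0003 1.1603 0.2496]
9039
bar [ 0.5674  0.1901 -0.0593  0.1189] 0.9006527270715787 [0.5512 0.1599 0.1052] [0.5847 0.2907 0.1429]
world [ 0.7089 -0.3108  0.33  ] shift [  4.353  -5.666 -12.266] turn [-0.009 -1.926  0.06 ]
world [ 0.6698 -0.3191  0.33  ] shift [  3.389  -5.675 -12.531] turn [-0.009 -1.926  0.06 ]
```

View pics/w2.png

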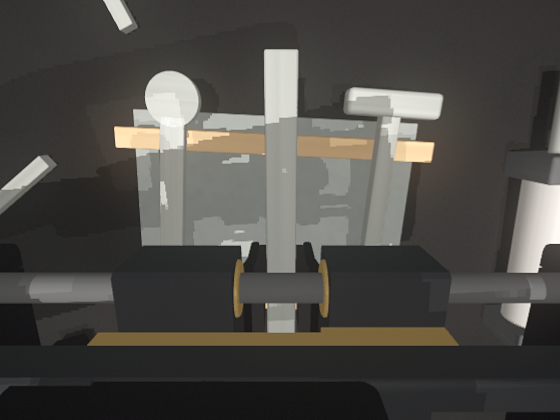

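The wrist view shows the bar gripped at (282,270), lifted straight with its neighbours left in place; the opening of 13.7 mm matches the 14 mm bar.

```bash
python3 - <<'E'
from h import *
go(.055,-.205,.33,ST[2])
E
```

```text
world [ 0.63268268 -0.36080208  0.33      ] shift [  2.524  -5.684 -13.626] turn [-0.009 -1.926  0.06 ]
```

arm_command --moves "0 -1.1 0 0 0 0 0; 0 -2.2 0 0 0 0 0; 0 -3.3 -0.2 0 0 0 0; 0 -4.4 -0.8 0 0 0 0; 0.2 -5.3 -1.6 0 -0.1 0 0; 0.4 -5.68 -2.6 0 -0.3 0 0; 0.6 -5.68 -3.7 0 -0.5 0 0; 0.8 -5.68 -4.8 0 -0.7 0 0; 1 -5.68 -5.9 0 -0.9 0 0; 1.2 -5.68 -7 0 -1.1 0 0; 1.4 -5.68 -8.1 0 -1.3 0.06 0; 1.6 -5.68 -9.2 0 -1.5 0.06 0; 1.8 -5.68 -10.3 0 -1.7 0.06 0; 2 -5.68 -11.4 0 -1.9 0.06 0; 2.2 -5.68 -12.4 0 -1.93 0.06 0; 2.4 -5.68 -13.2 0 -1.93 0.06 0; 2.52 -5.68 -13.6 0 -1.93 0.06 0; 2.52 -5.68 -13.6 0 -1.93 0.06 0; 2.52 -5.68 -13.6 0 -1.93 0.06 0"

```text
time: 12.3
ee_pos: [0.6322, -0.3593, 0.3273]
orientation: [[0.978, -0.003, -0.209], [0.209, 0.004, 0.978], [-0.002, -1.0, 0.004]]
wrist_force: [0.4, 0.3, -1.6]
opening: 0.157
```

```bash
cat >> h.py <<'E'
def bar_see(cams=("top","scene"),img=None):
    from plant import vision,bot
    P=[]
    for n in cams:
        c=vision.camera(n); 
        if img: cv2.imwrite(f"pics/{img}_{n}.png",cv2.resize(c["frame"][130:330,90:330] if n=="scene" else (c["frame"] if n=="wrist" else c["frame"][130:300,280:480]),None,fx=1 if n=="wrist" else 3,fy=1 if n=="wrist" else 3))
        P.append(cloud(c).reshape(-1,3))
    p=local(np.array([bot.observe()["ee_pos"]]),*ST)[0]
    P=np.vstack(P); P=P[~np.isnan(P[:,0])]; L=local(P,*ST)
    m=(abs(L[:,0]-p[0])<.02)&(L[:,1]<p[1]+.125)&(L[:,1]>p[1]+.03)&(abs(L[:,2]-p[2]-.015)<.025); Q=L[m]
    if m.sum()<10: print("few",m.sum()); return
    f=lambda v:np.clip(box(local(Q-[0,0,v[3]],v[0],v[1],v[2]),[0,0,0],[.007,.1,.007])/.004,-4,4)
    r=least_squares(f,[p[0],p[1],0,p[2]+.015],loss="soft_l1")
    print("TCP",p,"bar mid x,y,dyaw,z",r.x,m.sum(),np.mean(abs(r.fun)<1),"ymax",np.percentile(Q[:,1],98))
E
python3 - <<'E'
from h import *
st(); go(.055,-.205,.156,ST[2])
bar_see(("top","scene"),"b1"); bar_see(("wrist",),"b1"); frame_q("",3.1)
E
```

```text
t 12.3 stand [ 0.0548 -0.2034  0.3273] world [ 0.6322 -0.3593  0.3273] F [ 0.378   0.3235 -1.6058] op 0.1572754746323501 q [-0.6257  0.4374  1.0633  0.0014  1.6454 -0.8362]
world [ 0.6327 -0.3608  0.156 ] shift [ 0.013  4.283 -0.058] turn [-0.031  0.002 -0.015]
TCP [ 0.0555 -0.2026  0.3289] bar mid x,y,dyaw,z [ 0.0553 -0.2032  0.0011  0.3412] 787 0.9974587039390089 ymax -0.10311094831868978
TCP [ 0.0556 -0.2026  0.3295] bar mid x,y,dyaw,z [ 0.0556 -0.2026 -0.0045  0.3421] 5489 1.0 ymax -0.10326761768887208
q [3.1264] n 805 in 0.9739130434782609
catch [0.0963] 509 0.7838899803536346
```

View pics/b1_scene.png

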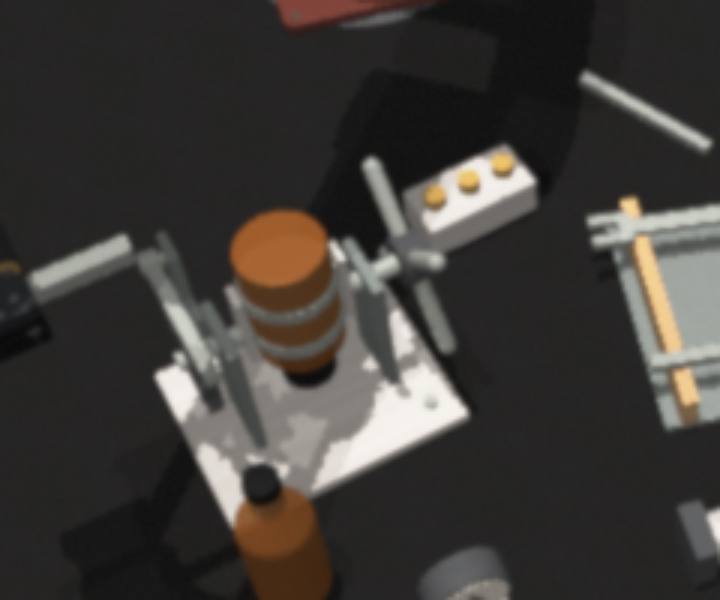

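View pics/b1_wrist.png

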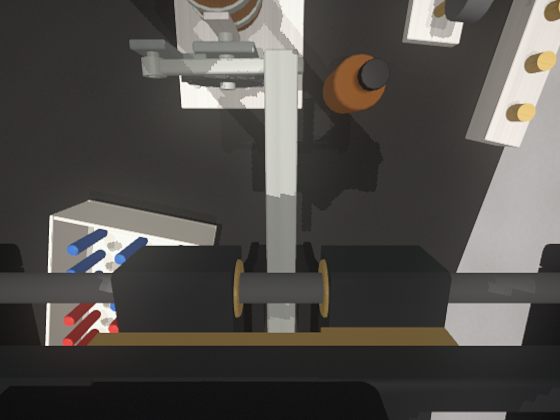

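arm_command --moves "0 0 -0.2 0 0 0 0; 0 0.9 -0.2 0 0 0 0; 0 1.8 -0.2 0 0 0 0; 0 2.7 -0.2 0 0 0 0; 0 3.6 -0.2 0 0 0 0; 0 4.2 -0.2 0 0 0 0; 0 4.3 -0.2 0 0 0 0; 0 4.3 -0.2 0 0 0 0; 0 4.3 -0.2 0 0 0 0"

```text
time: 13.45
ee_pos: [0.6358, -0.3669, 0.1608]
orientation: [[0.977, 0.003, -0.211], [0.211, -0.001, 0.977], [0.003, -1.0, -0.002]]
wrist_force: [0.7, -0.0, -1.8]
opening: 0.154
```

```bash
python3 - <<'E'
from h import *
st(); bar_see(("wrist",),"b2"); bar_see(("top","scene"),"b2"); go(.055,-.172,.157,ST[2])
E
```

```text
t 13.45 stand [ 0.0568 -0.2116  0.1608] world [ 0.6358 -0.3669  0.1608] F [ 0.7126 -0.0087 -1.7795] op 0.15421444382335472 q [-0.6312  0.5183  1.262   0.001   1.3581 -0.8439]
TCP [ 0.0569 -0.2118  0.1613] bar mid x,y,dyaw,z [ 0.0574 -0.2114  0.0055  0.1737] 5506 1.0 ymax -0.11227253761783557
TCP [ 0.0567 -0.2116  0.1609] bar mid x,y,dyaw,z [ 0.0567 -0.2119  0.0029  0.1744] 602 0.9235880398671097 ymax -0.08780069158722308
world [ 0.6258 -0.3285  0.157 ] shift [-0.04   0.096  0.991] turn [0.014 0.015 0.022]
```

View pics/b2_scene.png

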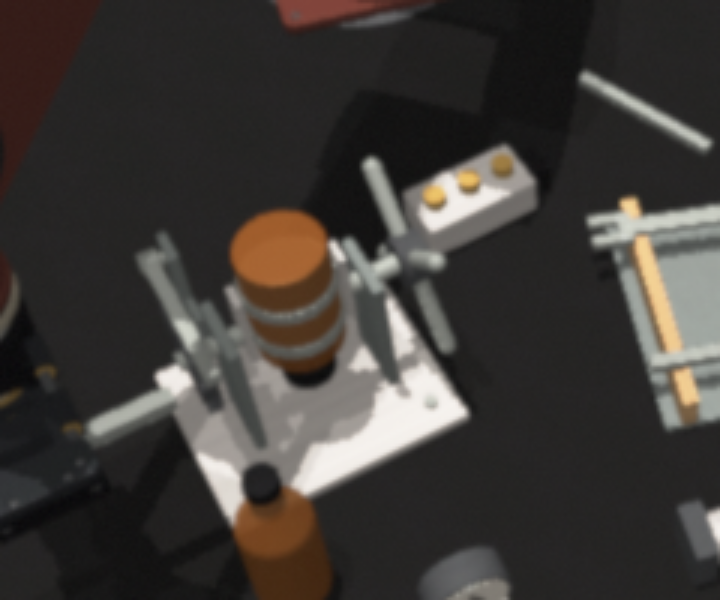

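View pics/b2_wrist.png

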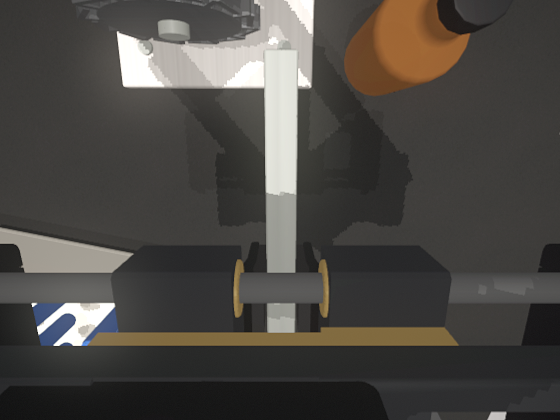

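arm_command --moves "0 0.1 0 0 0 0 0; 0 0.1 0.2 0 0 0 0; 0 0.1 0.4 0 0 0 0; 0 0.1 0.6 0 0 0 0; 0 0.1 0.8 0 0 0 0; 0 0.1 0.98 0 0 0 0; 0 0.1 0.98 0 0 0 0; 0 0.1 0.98 0 0 0 0"

```text
time: 14.4
ee_pos: [0.6276, -0.3284, 0.157]
orientation: [[0.977, 0.004, -0.211], [0.211, -0.002, 0.977], [0.003, -1.0, -0.002]]
wrist_force: [0.0, 0.6, -2.1]
opening: 0.155
```

```bash
python3 - <<'E'
from h import *
st(); bar_see(("wrist",),"b3"); frame_q("",3.1,img="b3"); go(.055,-.172,.157,ST[2])
E
```

```text
t 14.4 stand [ 0.0568 -0.1722  0.157 ] world [ 0.6276 -0.3284  0.157 ] F [ 0.0072  0.6174 -2.0837] op 0.15490976557570565 q [-0.5937  0.46    1.3491  0.0008  1.3286 -0.8068]
TCP [ 0.0567 -0.1725  0.157 ] bar mid x,y,dyaw,z [ 0.0584 -0.172   0.025   0.1699] 4376 0.9472120658135283 ymax -0.07265302173815513
q [3.1257] n 808 in 0.969059405940594
catch [0.0871] 610 0.6327868852459017
world [ 0.6258 -0.3285  0.157 ] shift [-0.04  -0.003  0.02 ] turn [0.016 0.013 0.023]
```

View pics/b3_scene.png

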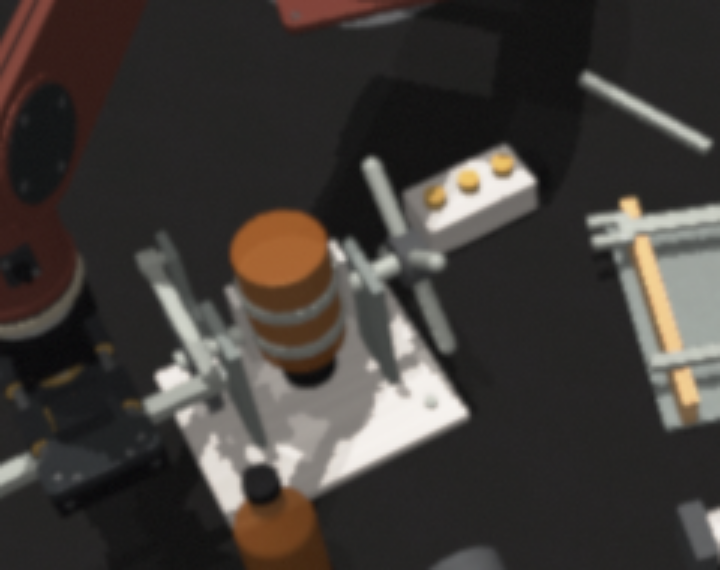

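View pics/b3_top.png

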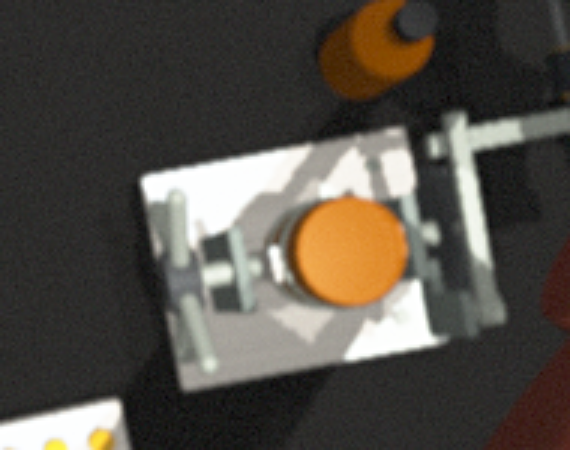

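```bash
python3 - <<'E'
from h import *
from plant import vision
P=[cloud(vision.camera(n)).reshape(-1,3) for n in("top","scene")]
P=np.vstack(P);P=P[~np.isnan(P[:,0])];L=local(P,*ST)
for x in np.arange(-.3,.1,.04):
    m=(abs(L[:,0]-x)<.02)&(L[:,1]<-.06)&(L[:,1]>-.3)&(L[:,2]>.215)
    for lo in(-.3,-.26,-.22,-.18,-.14,-.10):
        k=m&(L[:,1]>lo)&(L[:,1]<lo+.04)
        if k.sum()>3: print(round(x,2),lo,k.sum(),L[k,2].min().round(3),L[k,2].max().round(3))
E
```

```text
-0.1 -0.14 35 0.577 0.582
-0.1 -0.1 311 0.495 0.591
-0.06 -0.18 47 0.563 0.57
-0.06 -0.14 1156 0.478 0.58
-0.06 -0.1 1216 0.495 0.592
-0.02 -0.22 97 0.266 0.558
-0.02 -0.18 1010 0.475 0.568
-0.02 -0.14 144 0.477 0.569
-0.02 -0.1 60 0.556 0.582
0.02 -0.26 94 0.525 0.546
0.02 -0.22 658 0.249 0.555
0.02 -0.18 563 0.242 0.558
0.02 -0.14 234 0.231 0.517
0.02 -0.1 1043 0.475 0.573
0.06 -0.26 520 0.465 0.543
0.06 -0.22 1455 0.232 0.544
0.06 -0.18 1271 0.216 0.545
0.06 -0.14 1600 0.23 0.561
0.06 -0.1 1823 0.468 0.568
```

```bash
python3 - <<'E'
import numpy as np
for f in [.1,.25,.4,.55,.7,.85,1.0,1.15,1.3,1.45,1.57,1.7,1.8,1.9]:
    o=13+3*abs(np.sin(2*f)); B=np.array([-55+111*np.cos(f)+o*np.sin(f),185+111*np.sin(f)-o*np.cos(f)])
    t=B-[0,13]; print(f,t.round(0),((t-[56.8,157])/40*[1,-1]).round(2))
E
```

```text
0.1 [ 57. 170.] [ 0.   -0.31]
0.25 [ 56. 185.] [-0.02 -0.71]
0.4 [ 53. 201.] [-0.09 -1.11]
0.55 [ 48. 217.] [-0.22 -1.49]
0.7 [ 40. 231.] [-0.42 -1.86]
0.85 [ 30. 245.] [-0.66 -2.2 ]
1.0 [ 18. 257.] [-0.96 -2.5 ]
1.15 [  4. 267.] [-1.31 -2.75]
1.3 [-11. 275.] [-1.7  -2.95]
1.45 [-28. 281.] [-2.12 -3.09]
1.57 [-42. 283.] [-2.47 -3.15]
1.7 [-56. 284.] [-2.81 -3.17]
1.8 [-66. 283.] [-3.08 -3.16]
1.9 [-77. 282.] [-3.34 -3.12]
```

First half of the lift, to about 1.0 rad, then a check.

arm_command --moves "0 -0.2 0 0 0 0 0; 0 -0.4 0 0 0 0 0; -0.02 -0.7 0 0 0 0 0; -0.09 -1.1 0 0 0 0 0; -0.22 -1.5 0 0 0 0 0; -0.42 -1.86 0 0 0 0 0; -0.66 -2.2 0 0 0 0 0; -0.96 -2.5 0 0 0 0 0; -0.96 -2.5 0 0 0 0 0"

```text
time: 15.55
ee_pos: [0.5889, -0.3383, 0.26]
orientation: [[0.978, 0.006, -0.209], [0.209, -0.004, 0.978], [0.005, -1.0, -0.005]]
wrist_force: [0.5, -0.5, -2.1]
opening: 0.156
```

```bash
python3 - <<'E'
from h import *
st(); frame_q("",3.1,img="b4")
E
```

```text
t 15.55 stand [ 0.0168 -0.1738  0.26  ] world [ 0.5889 -0.3383  0.26  ] F [ 0.4598 -0.4729 -2.0758] op 0.15553591927047755 q [-0.6377  0.323   1.3328  0.0005  1.4782 -0.8484]
q [3.1272] n 808 in 0.9777227722772277
catch [0.9851] 674 0.28041543026706234
```

View pics/b4_scene.png

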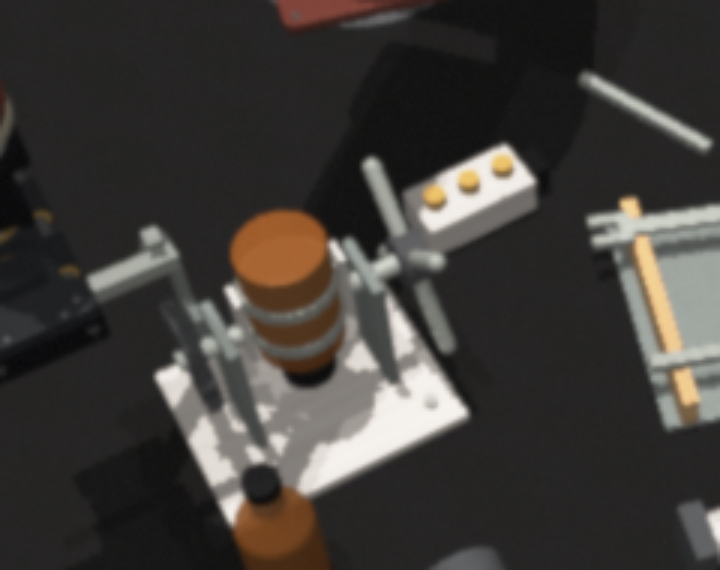

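The image shows the catch raised on the bar, with its toe at (155,240) and at about 1.0 rad, while the frame stays at 3.13 rad. I'll carry it over.

arm_command --moves "-0.35 -0.22 0 0 0 0 0; -0.74 -0.42 0 0 0 0 0; -1.16 -0.56 0 0 0 0 0; -1.5 -0.62 0 0 0 0 0; -1.85 -0.64 0 0 0 0 0; -2.12 -0.63 0 0 0 0 0; -2.38 -0.62 0 0 0 0 0; -2.38 -0.62 0 0 0 0 0; -2.38 -0.62 0 0 0 0 0"

```text
time: 16.55
ee_pos: [0.4961, -0.3572, 0.2815]
orientation: [[0.978, 0.005, -0.209], [0.209, -0.001, 0.978], [0.004, -1.0, -0.002]]
wrist_force: [0.3, -0.8, -2.1]
opening: 0.154
```

```bash
python3 - <<'E'
from h import *
st(); frame_q("",3.1,img="b5")
E
```

```text
t 16.55 stand [-0.0778 -0.1729  0.2815] world [ 0.4961 -0.3572  0.2815] F [ 0.2768 -0.8078 -2.1313] op 0.15424300876860503 q [-0.7542  0.1523  1.4944  0.0021  1.4905 -0.9652]
q [3.1258] n 803 in 0.9800747198007472
catch [2.3946] 857 0.45857642940490084
```

View pics/b5_scene.png

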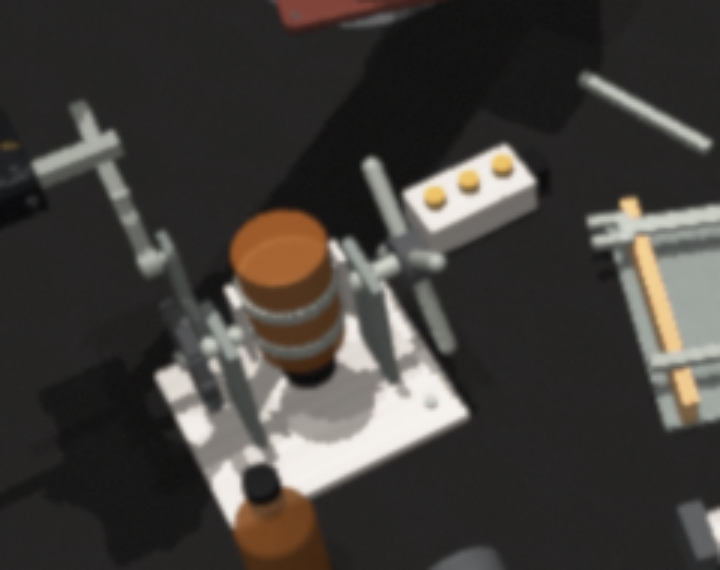

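```bash
python3 - <<'E'
from h import *
go(.06,-.172,.34,ST[2]); go(.563,.190,.34,-.058,None); go(.563,.190,.10,-.058,None)
E
```

```text
world [ 0.63068367 -0.32748536  0.34      ] shift [ 3.442 -1.446  0.014] turn [0.018 0.008 0.03 ]
world [0.563 0.19  0.34 ] shift [ 4.503 -1.474 13.018] turn [0.014 1.93  0.032]
world [0.563 0.19  0.1  ] shift [ 4.478  4.526 13.033] turn [0.014 1.93  0.032]
```

arm_command --moves "0.6 -0.7 0 0 0 0 0; 1.5 -1.3 0 0 0 0 0; 2.5 -1.45 0 0 0 0 0; 3.2 -1.45 0.5 0 0 0 0; 3.6 -1.45 1.4 0 0.1 0 0; 3.8 -1.45 2.5 0 0.3 0 0; 3.9 -1.45 3.6 0 0.5 0 0; 4 -1.45 4.7 0 0.7 0 0; 4.1 -1.45 5.8 0 0.9 0 0; 4.2 -1.45 6.9 0 1.1 0 0; 4.3 -1.45 8 0 1.3 0 0; 4.4 -1.45 9.1 0 1.5 0 0; 4.48 -1.45 10.2 0 1.7 0 0; 4.48 -1.2 11.3 0 1.9 0 0; 4.48 -0.5 12.3 0 1.93 0 0; 4.48 0.5 13 0 1.93 0 0; 4.48 1.6 13.03 0 1.93 0 0; 4.48 2.7 13.03 0 1.93 0 0; 4.48 3.6 13.03 0 1.93 0.03 0; 4.48 3.6 13.03 0 1.93 0.03 0"

```text
time: 18.65
ee_pos: [0.5583, 0.1896, 0.1303]
orientation: [[0.998, -0.011, 0.057], [-0.057, -0.004, 0.998], [-0.011, -1.0, -0.005]]
wrist_force: [-0.8, 0.4, -2.7]
opening: 0.155
```

```bash
python3 - <<'E'
from h import *
st(); go(.563,.190,.034,-.058,None)
bar=None
frame_q("",3.1)
from plant import vision,bot
c=vision.camera("wrist"); cv2.imwrite("pics/w5.png",c["frame"])
E
```

```text
t 18.65 stand [0.0972 0.3488 0.1303] world [0.5583 0.1896 0.1303] F [-0.7813  0.3579 -2.6848] op 0.15456651527474255 q [ 0.1949  0.228   1.697  -0.002   1.2286  0.2527]
world [0.563 0.19  0.034] shift [0.143 2.407 0.027] turn [ 0.034  0.006 -0.08 ]
q [3.1291] n 806 in 0.9863523573200993
catch [2.3928] 671 0.6706408345752608
```

View pics/w5.png

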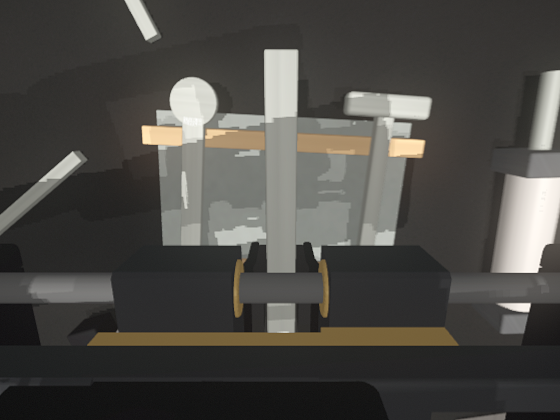

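The bar (column 282) hangs above its old place between the spanner and the T-key. Lowering.

arm_command --moves "0.14 0.6 0.03 0 0 -0.08 0; 0.14 1.2 0.03 0 0 -0.08 0; 0.14 1.8 0.03 0 0 -0.08 0; 0.14 2.1 0.03 0 0 -0.08 0; 0.14 2.2 0.03 0 0 -0.08 0; 0.14 2.3 0.03 0 0 -0.08 0; 0.14 2.38 0.03 0 0 -0.08 0; 0.14 2.38 0.03 0 0 -0.08 0; 0.14 2.38 0.03 0 0 -0.08 0"

```text
time: 19.7
ee_pos: [0.5709, 0.1913, 0.0447]
orientation: [[0.998, 0.016, 0.058], [-0.058, -0.002, 0.998], [0.016, -1.0, -0.001]]
wrist_force: [-0.7, 0.4, -2.1]
opening: 0.153
```

```bash
python3 - <<'E'
from h import *
st(); go(.563,.190,.034,-.058,None)
E
```

```text
t 19.7 stand [0.1098 0.3478 0.0447] world [0.5709 0.1913 0.0447] F [-0.723   0.3799 -2.0575] op 0.15302490350356227 q [ 0.1951  0.343   1.734  -0.0054  1.0497  0.2555]
world [0.563 0.19  0.034] shift [-0.199  0.265 -0.044] turn [0.005 0.001 0.112]
```

arm_command --moves "-0.18 0.1 -0.04 0 0 0.1 0; -0.18 0.2 -0.04 0 0 0.1 0; -0.18 0.24 -0.04 0 0 0.1 0; -0.18 0.24 -0.04 0 0 0.1 0; -0.18 0.24 -0.04 0 0 0.1 0"

```text
time: 20.2
ee_pos: [0.5638, 0.1901, 0.0349]
orientation: [[0.998, 0.002, 0.058], [-0.058, -0.001, 0.998], [0.002, -1.0, -0.001]]
wrist_force: [0.5, 1.0, -2.4]
opening: 0.156
```

```bash
python3 - <<'E'
from h import *
st(); go(.563,.190,.034,-.058,None)
E
```

```text
t 20.2 stand [0.1026 0.3482 0.0349] world [0.5638 0.1901 0.0349] F [ 0.5247  0.9763 -2.437 ] op 0.15578255329535248 q [ 0.1934  0.3516  1.7444 -0.0013  1.0443  0.252 ]
world [0.563 0.19  0.034] shift [-0.019  0.023 -0.004] turn [0.005 0.001 0.011]
```

Force not yet relieved; a little lower until the rails carry the bar.

arm_command --moves "0 0.04 0 0 0 0 0; 0 0.08 0 0 0 0 0; 0 0.08 0 0 0 0 0"

```text
time: 20.5
ee_pos: [0.5642, 0.1902, 0.0341]
orientation: [[0.998, 0.002, 0.058], [-0.058, -0.001, 0.998], [0.002, -1.0, -0.001]]
wrist_force: [-7.3, -1.7, 13.8]
opening: 0.153
```

arm_command --moves "0 -0.02 0 0 0 0 0; 0 -0.02 0 0 0 0 0.3; 0 -0.02 0 0 0 0 0.45; 0 -0.02 0 0 0 0 0.5; 0 -0.02 0 0 0 0 0.5; 0 -0.02 0 0 0 0 0.5; 0 -0.8 0 0 0 0 0.5; 0 -1.6 0 0 0 0 0.5; 0 -2.4 0 0 0 0 0.5; 0 -3.4 0 0 0 0 0.5; 0 -4.4 0 0 0 0 0.3; 0 -5.4 0 0 0 0 0; 0 -5.4 0 0 0 0 0"

```text
time: 21.8
ee_pos: [0.5673, 0.1912, 0.2579]
orientation: [[0.998, 0.014, 0.058], [-0.058, 0.001, 0.998], [0.014, -1.0, 0.002]]
wrist_force: [-0.5, -0.5, 1.2]
opening: 0.309
```

```bash
python3 - <<'E'
from h import *
from plant import vision
st(); frame_q("",3.1)
c=vision.camera("wrist"); cv2.imwrite("pics/w6.png",c["frame"])
for n in ("wrist","scene"):
    Q=cloud(vision.camera(n)).reshape(-1,3); m=(abs(Q[:,0]-.563)<.02)&(abs(Q[:,1]-.19)<.13)&(Q[:,2]>.044)&(Q[:,2]<.075);Q=Q[m]
    r=least_squares(lambda v:np.clip(box(local(Q,*v[:3]),[0,0,v[3]],[.007,.1,.007])/.004,-4,4),[.563,.189,-.05,.047],loss="soft_l1"); print("bar",r.x,np.mean(abs(r.fun)<1),len(Q))
go(.08,.1,.285,ST[2]); go(.08,.1,.16,ST[2])
E
```

```text
t 21.8 stand [0.1063 0.3485 0.2579] world [0.5673 0.1912 0.2579] F [-0.4765 -0.5261  1.242 ] op 0.3093520931181405 q [ 0.1941  0.1258  1.5675 -0.0013  1.4345  0.2518]
q [3.1249] n 803 in 0.9838107098381071
catch [2.394] 676 0.6612426035502958
bar [ 0.5657  0.1902 -0.0561  0.0473] 1.0 2181
bar [ 0.5652  0.1895 -0.0583  0.0478] 0.9576612903225806 496
world [ 0.5935 -0.0573  0.285 ] shift [ 1.121 -0.917 -6.135] turn [ 0.011 -1.919 -0.013]
world [ 0.5935 -0.0573  0.16  ] shift [ 1.126  2.208 -6.129] turn [ 0.011 -1.919 -0.013]
```

View pics/w6.png

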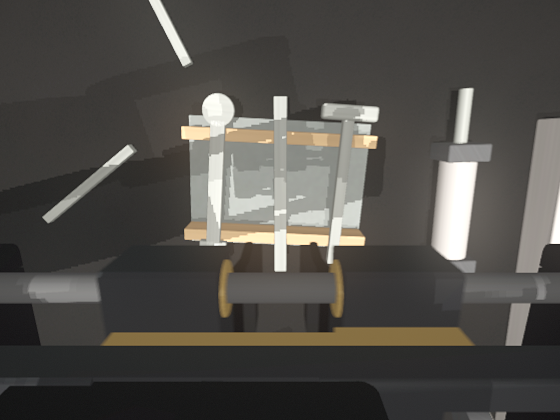

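The bar lies back on the rails at (280,100–265), its centre 47 mm above the table, between the undisturbed spanner and T-key. Next I turn the bottle back.

arm_command --moves "0.1 -0.5 -0.6 0 -0.1 0 0; 0.3 -0.9 -1.6 0 -0.4 0 0; 0.5 -0.92 -2.6 0 -0.7 0 0; 0.7 -0.92 -3.6 0 -1 0 0; 0.9 -0.92 -4.5 0 -1.3 0 0; 1.1 -0.92 -5.3 0 -1.6 0 0; 1.3 -0.92 -5.9 0 -1.9 0 0; 1.46 -0.92 -6.05 0 -1.92 0 0; 1.46 -0.92 -6.05 0 -1.92 0 0; 1.46 -0.92 -6.05 0 -1.92 0 0"

```text
time: 23.05
ee_pos: [0.6068, -0.0537, 0.284]
orientation: [[0.978, -0.004, -0.209], [0.209, -0.001, 0.978], [-0.004, -1.0, 0.0]]
wrist_force: [-0.6, -0.2, 0.2]
opening: 0.002
```

```bash
python3 - <<'E'
from h import *
st(); go(.095,.1,.16,ST[2])
E
```

```text
t 23.05 stand [0.0938 0.1008 0.284 ] world [ 0.6068 -0.0537  0.284 ] F [-0.5565 -0.218   0.173 ] op 0.0020290659679165954 q [-0.2168  0.1529  1.4891 -0.0015  1.5029 -0.427 ]
world [ 0.6081 -0.0542  0.16  ] shift [ 0.042  3.099 -0.019] turn [-0.001 -0.    -0.026]
```

arm_command --moves "0.04 0.9 0 0 0 0 0; 0.04 1.8 0 0 0 0 0; 0.04 2.6 0 0 0 0 0; 0.04 3.1 0 0 0 0 0; -0.2 3.1 0 0 0 0 0; -0.4 3.1 0 0 0 0 0; -0.6 3.1 0 0 0 0 0; -0.8 3.1 0 0 0 0 0; -1 3.1 0 0 0 0 0; -1.2 3.1 0 0 0 0 0; -1.4 3.1 0 0 0 0 0; -1.6 3.1 0 0 0 0 0; -1.8 3.1 0 0 0 0 0; -2 3.1 0 0 0 0 0; -2.2 3.1 0 0 0 0 0; -2.4 3.1 0 0 0 0 0; -2.6 3.1 0 0 0 0 0; -2.8 3.1 0 0 0 0 0; -3 3.1 0 0 0 0 0; -3.1 3.1 0 0 0 0 0"

```text
time: 25.05
ee_pos: [0.4837, -0.0797, 0.1599]
orientation: [[0.978, -0.005, -0.208], [0.208, -0.0, 0.978], [-0.005, -1.0, 0.001]]
wrist_force: [2.5, 0.0, 0.9]
opening: 0.004
```

```bash
python3 - <<'E'
from h import *
st(); frame_q("",1.4,img="r1")
E
```

```text
t 25.05 stand [-0.0321  0.101   0.1599] world [ 0.4837 -0.0797  0.1599] F [2.5115 0.0001 0.9265] op 0.004072758894916742 q [-0.323  -0.0456  1.9318 -0.0022  1.2604 -0.5323]
q [1.2841] n 219 in 0.958904109589041
catch [2.3933] 688 0.6511627906976745
```

View pics/r1_scene.png

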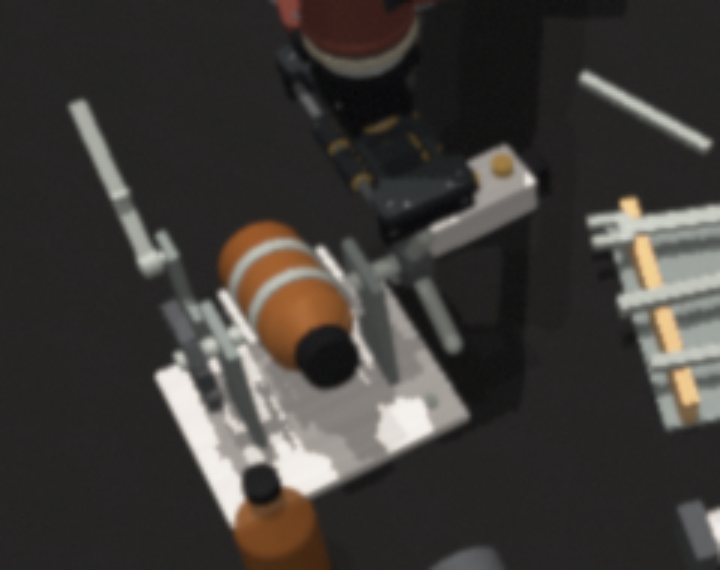

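The image shows the bottle leaning with its cap at (325,355), the catch still thrown back at the upper left, and the frame at about 1.28 rad. I'll take the next spoke.

arm_command --moves "0.08 -0.5 0 0 0 0 0; 0.1 -1.4 0 0 0 0 0; 0.2 -2.1 0 0 0 0 0; 1.1 -2.1 0 0 0 0 0; 2.1 -2.1 0 0 0 0 0; 2.95 -2.1 0 0 0 0 0; 2.95 -2.1 0 0 0 0 0; 2.95 -1.3 0 0 0 0 0; 2.95 -0.5 0 0 0 0 0; 2.95 0 0 0 0 0 0; 2.7 0 0 0 0 0 0; 2.5 0 0 0 0 0 0; 2.3 0 0 0 0 0 0; 2.1 0 0 0 0 0 0; 1.9 0 0 0 0 0 0; 1.7 0 0 0 0 0 0; 1.5 0 0 0 0 0 0; 1.3 0 0 0 0 0 0"

```text
time: 26.95
ee_pos: [0.5343, -0.0692, 0.1606]
orientation: [[0.978, -0.004, -0.208], [0.208, -0.001, 0.978], [-0.004, -1.0, -0.0]]
wrist_force: [2.9, 0.1, 1.8]
opening: 0.007
```

```bash
python3 - <<'E'
from h import *
st(); frame_q("",.6,img="r2")
E
```

```text
t 26.95 stand [0.0197 0.1007 0.1606] world [ 0.5343 -0.0692  0.1606] F [2.8984 0.0603 1.7517] op 0.007358986356081505 q [-0.2739  0.0716  1.812  -0.0023  1.2618 -0.4831]
q [0.7405] n 161 in 0.9254658385093167
catch [2.3938] 566 0.7879858657243817
```

arm_command --moves "-0.15 0 0 0 0 0 0; -0.3 0 0 0 0 0 0; -0.45 0 0 0 0 0 0; -0.6 0 0 0 0 0 0; -0.72 0 0 0 0 0 0; -0.72 0 0 0 0 0 0; -0.72 0 0 0 0 0 0"

```text
time: 27.75
ee_pos: [0.5047, -0.0751, 0.1595]
orientation: [[0.978, -0.008, -0.208], [0.208, -0.0, 0.978], [-0.008, -1.0, 0.001]]
wrist_force: [2.2, -0.4, 1.2]
opening: 0.002
```

```bash
python3 - <<'E'
from h import *
st(); frame_q("",.1,img="r3")
E
```

```text
t 27.75 stand [-0.0105  0.1011  0.1595] world [ 0.5047 -0.0751  0.1595] F [ 2.2036 -0.389   1.1865] op 0.0021960705414842034 q [-0.3005  0.0065  1.8812 -0.0028  1.261  -0.5091]
q [0.0343] n 202 in 0.9554455445544554
catch [2.3933] 663 0.6742081447963801
```

arm_command --moves "-0.03 0 0 0 0 0 0; -0.03 0 0 0 0 0 0; -0.03 0 0 0 0 0 0; -0.03 0 0 0 0 0 0; 0.08 0 0 0 0 0 0; 0.15 -0.8 0 0 0 0 0; 0.15 -1.7 0 0 0 0 0; 0.15 -2.8 0 0 0 0 0; 0.15 -3.8 0 0 0 0 0; 0.15 -4 0.4 0 0 0 0; 0.15 -4 1 0 0 0 0; 0.15 -4 1 0 0 0 0; 0.15 -4 1 0 0 0 0"

```text
time: 29.15
ee_pos: [0.5028, -0.0343, 0.3184]
orientation: [[0.978, -0.01, -0.209], [0.209, -0.001, 0.978], [-0.01, -1.0, 0.002]]
wrist_force: [0.0, 0.1, -0.6]
opening: 0.001
```

```bash
python3 - <<'E'
from h import *
from plant import vision
st(); frame_q("",.1,img="e")
c=vision.camera("scene"); cv2.imwrite("pics/final.png",c["frame"])
Q=cloud(c).reshape(-1,3); m=(abs(Q[:,0]-.563)<.02)&(abs(Q[:,1]-.19)<.13)&(Q[:,2]>.044)&(Q[:,2]<.075);Q=Q[m]
r=least_squares(lambda v:np.clip(box(local(Q,*v[:3]),[0,0,v[3]],[.007,.1,.007])/.004,-4,4),[.563,.189,-.05,.047],loss="soft_l1"); print("bar",r.x,np.mean(abs(r.fun)<1),len(Q))
E
```

```text
t 29.15 stand [-0.0038  0.1415  0.3184] world [ 0.5028 -0.0343  0.3184] F [ 0.02    0.0899 -0.5892] op 0.0008503434643441352 q [-0.2226 -0.1111  1.6942 -0.0029  1.5684 -0.4333]
q [0.0238] n 339 in 0.9646017699115044
catch [2.3907] 561 0.786096256684492
bar [ 0.5655  0.1888 -0.0606  0.0477] 0.964 500
```

View pics/final.png

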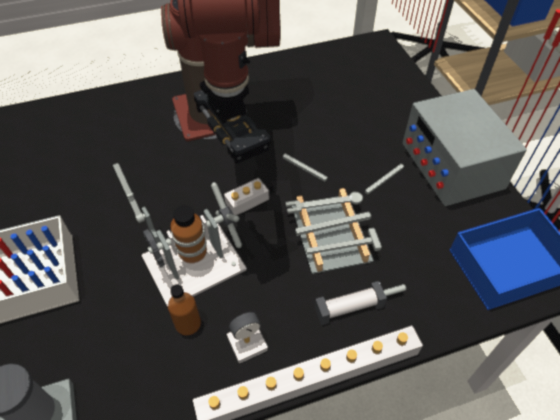

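The final image shows the bottle upright at (188,235), the catch thrown back at (130,190), the bar on the rack at (333,222), and everything else in place.

```bash
python3 - <<'E'
from plant import bot
print(bot.close_job())
E
```

```text
the job is handed in; nothing more can be done
None
```

The job is handed in at about 29 s of the 72 s allowed. No verdict comes back, so the results below are my own last measurements.

**What I did**
- I turned the bottle upside down with two spoke pushes, to about 3.13 rad, with the catch still in at about 0.1 rad.
- I took the plain square bar from the middle of the rack and lifted the catch up and over with it, to about 2.39 rad. The frame was still at 3.13 rad then.
- I laid the bar back on the rails and turned the bottle upright with two pushes from the other side.

**Last checks**

| Check | Measured | Required |
|---|---|---|
| Frame | about 0.02 rad | below 0.09 |
| Catch | about 2.39 rad | above 1.7 |
| Bar centre height | about 47–48 mm | 40–56 mm |
| Bar centre from the rack's centre, each way | under 5 mm | within 115 mm along, 60 mm across |
| Wrist force at the end | about 0.6 N, robot clear of everything | touching nothing |

- **Forces:** The highest wrist force I read was about 16 N, when I set the bar down slightly past contact. The readings come only at the end of each move, so a short peak in between could be higher.
- **Other things in the scene:** They look unmoved in the final picture, but I did not measure their positions again.
- **Fit quality:** Some catch-angle fits were loose, with as few as 28% of points within tolerance while it was being lifted. The pictures agreed with the angles each time.
- **Valve block:** My first fit of it was poor, and I did not use it.

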